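Put a jar away in the guarded medicine case

TASK

Slide the clear guard door of the sloping medicine case wide open, set the amber jar with the white cap (do not drop it) upright on the green square inside the case, and then slide the door fully shut again. Leave the other three jars where they are, and do not topple any jar, the amber one included.

Things in the scene. Friction and masses are not known exactly. Their poses are not given: they have to be found in the camera images.
- case: Grey and clear medicine case, 260 deep (x) by 560 wide (y), fixed; origin: centre of its underside, on the bench; x to its back, y along the door track, z up. Place and yaw vary. Its front slopes up from a lip 85 mm high at x -130, at 35 degrees from level, facing the robot. Inner floor 70 mm high. A light bar along y spans x -10 to 24, z 324 to 344 mm.
- guard_fin (a point): Grip point on the blue fin of the clear, blue-framed guard door (275 mm wide, 272 up the slope). The fin, mid-way across the door, stands square out of it, 60 mm long up the slope and 12 thick along the track; its outer edge is 11 mm beyond this point, the door's face about 22 mm behind it. Axes as the case's; moves with the door. Pinch it with the tool leaning about 30 degrees back to the robot.
- guard (a joint): How far the guard door is slid open, in m: 0 fully shut, 0.26 fully open, growing towards +y of the case (robot's left). It stays where it is left; friction about 1.5 N plus light damping. Open, it lies over a fixed clear pane and uncovers an opening about 260 mm wide and 243 mm up the slope, the right half of the front.
- mat_center (a point): Centre of the upper face of the flat green square (70 x 70 mm), fixed on the case's floor, 72 mm above the bench, in the middle of the door's opening; axes as the case's. The door's slope passes about 110 mm straight above it. The light bar overhead bars a vertical gripper: lean it about 30 degrees back to the robot and go in along that line.
- amber_center (a point): Centre (half-way up) of the amber jar with a white cap: round, 40 mm in diameter, 70 mm high, 60 to 130 g, standing on the bench to the robot's right. z is its axis. It keeps its angle to the gripper while held, so take it with the tilt it will be set down with (fingers closing level), in its upper half.
- white_center (a point): Centre of a white jar with a blue cap, 40 mm in diameter, 70 mm high, standing on the bench near the amber one; the two change places. To be left alone.
- stock1_center (a point): Centre of a white jar with a green cap, 40 mm in diameter and 70 mm high, in the left half of the case behind the fixed pane. To be left alone.
- stock2_center (a point): Centre of a green glass jar with a black cap, 40 mm in diameter and 70 mm high, in the left half of the case behind the fixed pane. To be left alone.
Things that resemble listed ones, but are neither listed nor needed, are in the scene too. Leave any purple or turquoise look-alike of the part that bears amber_center alone.

How it is judged:
By the outcome, as a careful person would: the job done as asked, in the order asked, and still so for the second after the job is handed in, with the robot touching nothing.
It also fails if it takes over 72 s, if anything falls off the work surface, if the arm or the gripper's body presses on something with over 40 N, if the wrist force passes 120 N, or if a joint passes its speed limit or range.

ROBOT

A 7-joint arm with a two-finger parallel gripper is mounted at the origin on the work surface. World frame = base frame: x ahead of the robot, y to its left, z up, the work surface at z = 0. Lengths are in m, angles in degrees, forces in N, time in s.
With the tool pointing down it reaches from about 0.35 to 0.9 m from the base axis. Payload 7.2 kg.
Tool frame: the origin (TCP) lies on the centre line of the jaws, within the pads' length; the fingertips stand 14 mm ahead of it and the grasp point (between the pads) lies 5 mm behind it (tip_extent is the distance from the TCP to the fingertips, in m); z points along the fingers, y is the line along which they close (so a half turn about z gives the same grasp; the last joint's range is limited). The gripper opens to 88 mm and grips with 3 to 60 N. Pads are 20 mm wide; open, the fingers measure 115 mm over their backs; the gripper's body (75 mm by 178 mm) begins 61 mm behind the grasp point.
Start: joints at [63.701, 23.554, -0.728, 91.456, 0.321, 64.991, -4.71], TCP at [0.238, -0.578, 0.237] pointing down, gripper open.
Joint ranges: [-169.25, 169.25], [-16.82, 113.86], [-84.01, 82.57], [7.8, 145.47], [-59.2, 239.2], [7.22, 106.19], [-163.78, 163.78]. Speed limits (degrees/s): [136.94, 136.94, 172.46, 172.46, 180, 180, 180].

INTERFACE

Orientations are given as a 3x3 rotation matrix whose columns are the frame's x, y, z axes.
In Python, from workcell import goto, line_to, movej, open_jaws, grab, sleep, solve_ik, get_obs, read_camera, MotionError, close_job, look_for, cut_out, landmark_of, tip_extent gives the robot as it stands. The module is installed in compiled form; this text tells all that it offers. Calls block until the motion is done:
- goto(position, orientation): joint-space move of the TCP to a pose.
- line_to(position, rot=None, vel=0.15): straight line of the TCP; rot=None keeps the orientation; vel is the mean speed in m/s.
- movej(angles): joint-space move.
- open_jaws() and grab(newtons=None): open the fingers fully, or close them until they stop; newtons is the grip in N (None keeps the last).
- sleep(seconds).
- solve_ik(position, orientation): joint angles nearest the present ones, or None.
- get_obs(): the state.
- read_camera(name): name is "side" or "top" or "wrist"; returns a dict with "image" (384x512x3 uint8, red, green, blue), "z_map" (384x512 float32, m along the optical axis (not along the pixel's ray), 0 where there is no reading), "fx", "fy", "cx", "cy" (pixels), "rvec" (rotation vector, rad) and "tvec" (3), from world to camera coordinates, as OpenCV has them; the wrist camera has in their place "hand_eye" (4x4, takes a point from camera to tool coordinates, whose origin is the TCP and whose axes are the flange's). Camera axes: x right, y down, z forward; pixel columns grow to the right and rows downward; lengths in m; the calibration is good to about 2 mm. A picture is of the moment at which its call begins: read the wrist's pose just before it.
A pose or a line that the arm cannot do raises MotionError and nothing moves.
- close_job(): hands the job in; it is judged then, once.
Trained networks look in the newest picture that a camera, given by its name, has taken for a name from the list of things; names that differ only in an ending like _2 or _b are one class to them, and where a whole thing is asked for, a point or a joint stands for the part that bears it (a point fixed in the world has none). Each returns a list of dicts, best first, with "confidence" (0 to 1); they miss things now and then, are a little off and sometimes report something else, mostly with a low value. They report only what shows in the picture. A call takes as long as a camera call. They do not tell look-alikes from the thing itself.
- look_for(camera, name): "position" ([x, y, z] in m, in world coordinates, good to about 4 mm: the middle of the surface that is visible of it).
- cut_out(camera, name): "mask" (384x512 bool, what is visible of it).
- landmark_of(camera, name): "position" ([x, y, z] in m, in world coordinates, good to about 4 mm: a listed point, or the origin of a listed thing).
The state is a dict: "t": time; "joint_positions": joint angles; "qd": joint speeds; "tau": joint torques, N m; "tcp_pos": TCP position; "ee_rot": TCP orientation; "force": force on the tool from outside, world axes, zero at the start; "ft_torque": the same for the moment, N m; "finger_gap": finger opening in m; "grasp_force": force on a finger pad.
Only numpy, scipy, OpenCV 4.12 (cv2) and the standard library are available. Lean on these libraries where they do the work, as an engineer would, in place of code of your own. Each camera call takes 0.05 s, during which the arm holds its last target. There are 200 camera calls.

## Working session

There is one attempt and no reset: what is moved stays moved. The work goes in short steps, each a Python script; the robot and the scene stay as the last script left them, time stands still between calls to the robot, and variables do not carry over. Pictures are saved under pics/ and viewed, at most 10 in all, crops included, and the job is handed in when it is done.

```bash
mkdir -p pics; ls
python3 - <<'E'
from workcell import *
import cv2,numpy as np
o=get_obs();print(o['t'],o['tcp_pos'],o['ee_rot'],o['force'],tip_extent)
for c in ('side','top'):
    d=read_camera(c);cv2.imwrite(f'pics/{c}0.png',cv2.cvtColor(d['image'],cv2.COLOR_RGB2BGR))
    for n in ('case','guard_fin','mat_center','amber_center','white_center','stock1_center','stock2_center'):
        print(c,n,[(np.round(r['position'],3).tolist(),round(r['confidence'],2)) for r in landmark_of(c,n)])
E
```

```text
pics
0.0 [ 0.23785864 -0.57743415  0.23582082] [[ 9.24584225e-01  3.80977046e-01 -7.08378851e-04]
 [ 3.80977690e-01 -9.24583099e-01  1.44674381e-03]
 [-1.03778930e-04 -1.60751304e-03 -9.99998703e-01]] [-0.29294558  0.0407261   0.01765094] 0.014
side case []
side guard_fin [([0.64, 0.003, 0.189], 0.91)]
side mat_center []
side amber_center [([0.438, -0.363, 0.037], 0.8), ([0.518, -0.407, 0.033], 0.69), ([0.404, -0.448, 0.036], 0.67)]
side white_center [([0.565, -0.323, 0.034], 0.72), ([0.44, -0.364, 0.034], 0.36)]
side stock1_center []
side stock2_center []
top case [([0.688, 0.111, 0.001], 0.83)]
top guard_fin [([0.633, 0.001, 0.189], 0.74)]
top mat_center []
top amber_center [([0.516, -0.405, 0.03], 0.79), ([0.404, -0.446, 0.037], 0.49)]
top white_center [([0.564, -0.328, 0.036], 0.69)]
top stock1_center []
top stock2_center [([0.437, -0.361, 0.037], 0.51)]
```

View pics/side0.png

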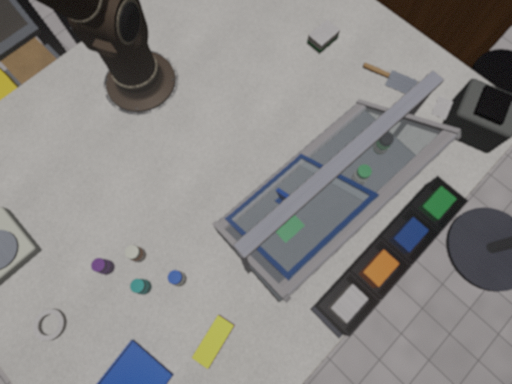

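View pics/top0.png

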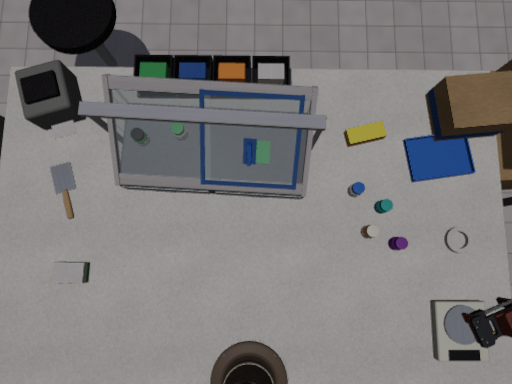

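Amber candidates, in side/top pixels: purple cap (101,266)/(400,243), turquoise (140,286)/(385,206), and white cap (134,254)/(372,232). The white-capped one fits the description, at about (0.438,-0.363). The blue-capped jar at (176,278)/(358,188) is the white one. I'll confirm with an enlarged crop and measure the case.

```bash
cat > h.py <<'E'
import numpy as np,cv2
from workcell import *
def backproj(d,mask,z=None):
    v,u=np.nonzero(mask); R=cv2.Rodrigues(np.array(d['rvec'],float))[0]; t=np.array(d['tvec'],float).ravel()
    r=np.c_[(u-d['cx'])/d['fx'],(v-d['cy'])/d['fy'],np.ones(len(u))]; c=-R.T@t
    if z is None:
        Z=d['z_map'][v,u]; ok=Z>0; return (r[ok]*Z[ok,None]-t)@R
    w=r@R; return c+w*((z-c[2])/w[:,2])[:,None]
def hsv(d): return cv2.cvtColor(d['image'],cv2.COLOR_RGB2HSV)
E
python3 - <<'E'
from h import *
for c,box in (('side',(215,300,150,275)),('top',(195,310,85,195))):
    d=read_camera(c);H=hsv(d);roi=np.zeros(H.shape[:2],bool);roi[box[2]:box[3],box[0]:box[1]]=1
    if c=='side': roi[:, 300:380]=roi[150,250] ; roi[:150]=0; roi[278:]=0
    blue=roi&(H[...,0]>105)&(H[...,0]<125)&(H[...,1]>120)
    P=backproj(d,blue); 
    m=np.median(P,0);A=np.c_[P[:,:2],np.ones(len(P))]
    for _ in range(5):
        k=np.linalg.lstsq(A,P[:,2],rcond=None)[0] if _==0 else np.linalg.lstsq(A[ok],P[ok,2],rcond=None)[0]
        ok=abs(P[:,2]-A@k)<.01
    n=np.array([-k[0],-k[1],1]);n/=np.linalg.norm(n)
    print(c,len(P),ok.sum(),'plane',k,'yaw',np.degrees(np.arctan2(-n[1],-n[0])),'tilt',np.degrees(np.arccos(n[2])))
    Q=P[ok];psi=np.arctan2(-n[1],-n[0])
    # rect in-plane
    ex=np.cross([0,0,1],n);ex/=np.linalg.norm(ex);ey=np.cross(n,ex)
    (cc,sz,ang)=cv2.minAreaRect(np.c_[Q@ex,Q@ey].astype(np.float32));print('rect',cc,sz,ang)
    print('center',cc[0]*ex+cc[1]*ey+n*(n@Q.mean(0)),'n',n,'ex',ex)
    g=(H[...,0]>45)&(H[...,0]<80)&(H[...,1]>60)
    b=(270,305,215,243) if c=='side' else (252,275,138,166)
    r=np.zeros_like(g);r[b[2]:b[3],b[0]:b[1]]=1
    G=backproj(d,g&r,.072);print('mat',len(G),G.mean(0),cv2.minAreaRect(G[:,:2].astype(np.float32)))
    if c=='side':cr=d['image'][225:315,75:205]
    else: cr=d['image'][165:265,330:430]
    cv2.imwrite(f'pics/{c}_jars.png',cv2.resize(cv2.cvtColor(cr,cv2.COLOR_RGB2BGR),None,fx=5,fy=5,interpolation=cv2.INTER_CUBIC))
E
```

```text
side 654 613 plane [ 0.70057159 -0.03653999 -0.28958184] yaw -2.9856928975931405 tilt 35.05057598217099
rect (-0.035247400403022766, 0.657477617263794) (0.2690092623233795, 0.266287237405777) 0.08816497027873993
center [6.75307700e-01 7.30236913e-05 1.83516877e-01] n [-0.57351972  0.02991329  0.81864542] ex [-0.05208659 -0.99864257  0.        ]
mat 368 [ 0.69013557 -0.02325684  0.072     ] ((0.6899789571762085, -0.023204121738672256), (0.06805796176195145, 0.03853108733892441), 87.06123352050781)
top 1616 1507 plane [ 0.69907999 -0.03596355 -0.28478776] yaw -2.944934523062235 tilt 34.99219077278214
rect (-0.03508085012435913, 0.6544814109802246) (0.27356594800949097, 0.2701925039291382) 0.005536222830414772
center [6.70881690e-01 6.14326022e-04 1.84190113e-01] n [-0.57270745  0.02946243  0.81923021] ex [-0.05137618 -0.99867937  0.        ]
mat 301 [ 0.6724896  -0.03667879  0.072     ] ((0.6723502278327942, -0.036396995186805725), (0.06857481598854065, 0.039376381784677505), 0.10986988246440887)
```

View pics/side_jars.png

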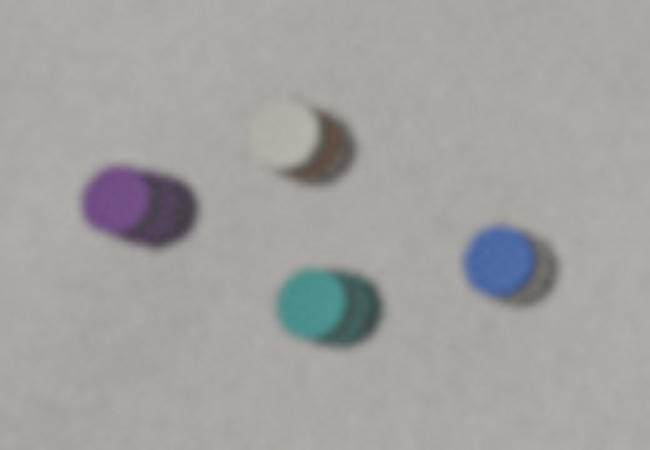

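The crop confirms it: the jar with the white cap and a brown amber body sits at crop (290,135), and the purple, turquoise and blue-capped ones are others. Next I'll go to the fin and take one look from the wrist.

```bash
cat >> h.py <<'E'
def tool(psi,lean=30):
    c,s=np.cos(np.radians(psi)),np.sin(np.radians(psi)); l=np.radians(lean)
    f=np.array([c,s,0]); z=f*np.sin(l)+np.array([0,0,-np.cos(l)]); y=np.array([s,-c,0])
    return np.c_[np.cross(y,z),y,z]
YAW=-2.97
RC=tool(YAW); CY=np.array([-np.sin(np.radians(YAW)),np.cos(np.radians(YAW)),0])
def st():
    o=get_obs();print('t',round(o['t'],2),'tcp',np.round(o['tcp_pos'],4),'F',np.round(o['force'],1),'gap',round(o['finger_gap'],4),'gf',o['grasp_force']);return o
E
python3 - <<'E'
from h import *
fin=np.array([.6365,.002,.189])
goto(fin-.11*RC[:,2],RC);st()
d=read_camera('wrist');cv2.imwrite('pics/w1.png',cv2.cvtColor(d['image'],cv2.COLOR_RGB2BGR))
for n in ('guard_fin','mat_center'):print(n,[(np.round(r['position'],4),round(r['confidence'],2)) for r in landmark_of('wrist',n)])
E
```

```text
t 3.31 tcp [0.5817 0.004  0.2842] F [-1.   1.2  0.2] gap 0.0877 gf 0.0
guard_fin [(array([0.6312, 0.0019, 0.1853]), 0.77)]
mat_center [(array([0.6373, 0.0017, 0.186 ]), 0.44)]
```

View pics/w1.png

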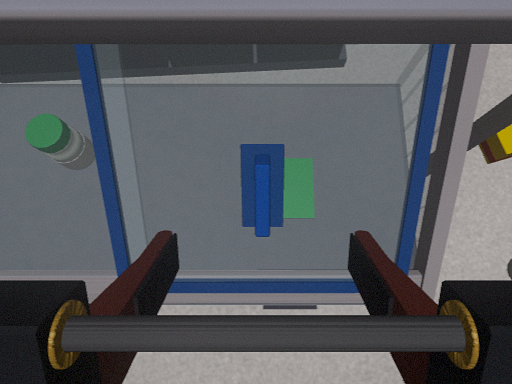

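The wrist picture shows the fin at (262,195), centred between the jaws, with the mat to its right at (300,188). I'll pinch the fin and slide the door.

Run:
```python
from h import *
fin=np.array([.6345,.0018,.188])
line_to(fin+.001*RC[:,2],RC,vel=.12);st()
grab(20);o=st()
p=np.array(o['tcp_pos'])
if o['finger_gap']>.006:
    line_to(p+CY*.13,RC,vel=.12);st()
    line_to(p+CY*.257,RC,vel=.1);o=st()
```

```text
t 4.53 tcp [0.6351 0.0019 0.1877] F [-0.3  0.7  0.6] gap 0.0877 gf 0.0
t 5.68 tcp [0.635  0.0018 0.1871] F [ 0.2  0.9 -0.9] gap 0.0117 gf 19.999938905239105
t 6.92 tcp [0.6417 0.1318 0.1871] F [ 2.4  0.5 -1.9] gap 0.0119 gf 19.99951422214508
t 8.33 tcp [0.6482 0.2408 0.1866] F [-22.8 -38.2  27.1] gap 0.0149 gf 19.99485969543457
```

Run:
```python
from h import *
o=get_obs();p=np.array([.635,.0018,.1871])+CY*.2375
line_to(p,RC,vel=.05);st()
open_jaws();o=st()
line_to(p-.12*RC[:,2],RC,vel=.2);st()
for c in ('top','side'):
    d=read_camera(c)
    if c=='top':cv2.imwrite('pics/top2.png',cv2.cvtColor(d['image'],cv2.COLOR_RGB2BGR))
    for n in ('guard_fin','mat_center','amber_center','case'):print(c,n,[(np.round(r['position'],4),round(r['confidence'],2)) for r in landmark_of(c,n)])
    H=hsv(d);g=(H[...,0]>45)&(H[...,0]<80)&(H[...,1]>60)
    b=(270,310,205,248) if c=='side' else (235,280,130,170)
    r=np.zeros_like(g);r[b[2]:b[3],b[0]:b[1]]=1
    G=backproj(d,g&r,.072);print('mat',len(G),G.mean(0),cv2.minAreaRect(G[:,:2].astype(np.float32)))
```

```text
t 8.88 tcp [0.6479 0.2382 0.1868] F [ 5.5 -1.4 -4.7] gap 0.0117 gf 19.990678131580353
t 10.1 tcp [0.6473 0.239  0.1871] F [-0.1 -0.2 -0.6] gap 0.0877 gf 0.0
t 10.85 tcp [0.5875 0.2414 0.2902] F [ 0.3 -0.4 -0.6] gap 0.0879 gf 0.0
top guard_fin [(array([0.6467, 0.2361, 0.1855]), 0.84)]
top mat_center [(array([ 0.6783, -0.0233,  0.0686]), 0.88)]
top amber_center [(array([ 0.5141, -0.4051,  0.0326]), 0.59), (array([ 0.4356, -0.3599,  0.0381]), 0.51), (array([ 0.4049, -0.4474,  0.0341]), 0.5)]
top case [(array([0.6875, 0.11  , 0.003 ]), 0.61)]
mat 544 [ 0.67336194 -0.02191947  0.072     ] ((0.6736494302749634, -0.021931856870651245), (0.07137467712163925, 0.07180146872997284), 87.00479125976562)
side guard_fin [(array([0.6532, 0.2371, 0.1879]), 0.87)]
side mat_center [(array([ 0.6724, -0.0294,  0.0716]), 0.92)]
side amber_center [(array([ 0.4022, -0.4467,  0.0352]), 0.77), (array([ 0.5146, -0.4062,  0.035 ]), 0.56), (array([ 0.4361, -0.3609,  0.0357]), 0.53)]
side case [(array([ 0.6833,  0.1088, -0.005 ]), 0.7)]
mat 410 [ 0.69029261 -0.02366963  0.072     ] ((0.690090000629425, -0.023193974047899246), (0.07115572690963745, 0.04107894375920296), 88.44485473632812)
```

View pics/top2.png

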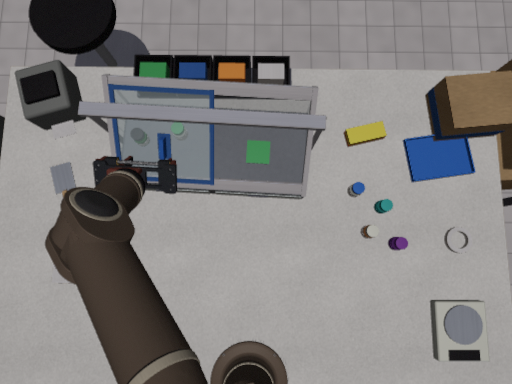

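The top picture shows the door fully open over the left half, with the green mat clear at (258,152), i.e. world (0.6735,-0.022). Next is the amber jar.

Run:
```python
from h import *
A=np.array([.437,-.361,.050]);R=tool(20)
goto([.45,.05,.36],RC);st()
for psi in (20,10,0): print(psi,solve_ik(A+.005*tool(psi)[:,2],tool(psi)) is not None)
goto(A-.10*R[:,2],R);st()
d=read_camera('wrist');cv2.imwrite('pics/w2.png',cv2.cvtColor(d['image'],cv2.COLOR_RGB2BGR))
o=get_obs()
# cap by depth: white cap, via tool frame
H=hsv(d);T=np.array(d['hand_eye'])
v,u=np.indices(H.shape[:2]).reshape(2,-1);Z=d['z_map'].ravel()
P=np.c_[(u-d['cx'])/d['fx']*Z,(v-d['cy'])/d['fy']*Z,Z]@T[:3,:3].T+T[:3,3]
W=P@np.array(o['ee_rot']).T+np.array(o['tcp_pos'])
m=(Z>0)&(W[:,2]>.062)&(W[:,2]<.075)&(np.hypot(W[:,0]-A[0],W[:,1]-A[1])<.04)
q=W[m];print(m.sum(),q.mean(0),cv2.minEnclosingCircle(q[:,:2].astype(np.float32)))
print([(np.round(r['position'],4),round(r['confidence'],2)) for r in landmark_of('wrist','amber_center')])
```

```text
t 12.32 tcp [0.4505 0.0506 0.3602] F [-0.4 -0.  -0. ] gap 0.0877 gf 0.0
20 True
10 True
0 True
t 14.45 tcp [ 0.3908 -0.3772  0.1368] F [-0.9 -0.5 -0.6] gap 0.0879 gf 0.0
2106 [ 0.43635104 -0.36260305  0.06992632] ((0.4371240735054016, -0.3624412417411804), 0.01848643831908703)
[(array([ 0.4004, -0.4472,  0.0335]), 0.9), (array([ 0.513 , -0.4031,  0.0324]), 0.89)]
```

View pics/w2.png

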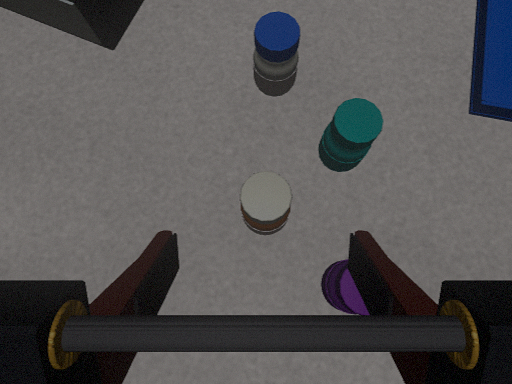

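Picture: amber's white cap is at (266,195), centred between the jaws, with purple at (345,288) clear of the finger's sweep. I'll grasp, lift and check.

Run:
```python
from h import *
A=np.array([.4370,-.3625,.051]);R=tool(20)
line_to(A-.10*R[:,2],R,vel=.15)
line_to(A+.005*R[:,2],R,vel=.1);o=st()
grab(15);o=st()
if o['finger_gap']>.03:
    p=np.array(o['tcp_pos']);line_to(p+[0,0,.13],R,vel=.12);o=st()
    M=np.array([.6735,-.0222,.072])
    G=M+[0,0,.051]+.005*RC[:,2]
    print(solve_ik(G,RC),o['joint_positions'])
    print(np.round(p-A,4))
```

```text
t 16.0 tcp [ 0.4393 -0.3621  0.047 ] F [-0.9 -1.4 -0.7] gap 0.0876 gf 0.0
t 16.81 tcp [ 0.4394 -0.3616  0.0467] F [-0.8  0.2 -0.2] gap 0.0393 gf 14.999220294412225
t 18.04 tcp [ 0.439  -0.3613  0.176 ] F [-0.1  0.1 -0. ] gap 0.039 gf 14.99871295876801
[-28.59567722  26.87458233  31.51335014 118.6909297  -54.75319664
  12.74135674 -45.31877387] [ 96.36090579  31.42528677 -59.2779656  111.90094332  -0.35386545
  36.89361129 -25.24013318]
[ 0.0024  0.0009 -0.0043]
```

Run:
```python
from h import *
G=np.array([.6735+.0025,-.0222,.072+.0467+.0015])
goto([.45,-.1,.36],RC);o=st();print(np.round(o['joint_positions'],1))
q=solve_ik(G-.14*RC[:,2],RC);print(np.round(q,1))
q=solve_ik(G,RC);print(np.round(q,1))
goto(G-.14*RC[:,2],RC);o=st();print(np.round(o['joint_positions'],1), o['ee_rot'][:,2]-RC[:,2])
q=solve_ik(G,RC);print(np.round(q,1))
d=read_camera('wrist');cv2.imwrite('pics/w3.png',cv2.cvtColor(d['image'],cv2.COLOR_RGB2BGR))
```

```text
t 19.26 tcp [ 0.4499 -0.1005  0.359 ] F [-0.2 -0.5 -1.3] gap 0.0389 gf 14.998572394251823
[ 41.9 -14.8 -25.3 122.1 -18.5  43.2 -66.9]
[  25.3   10.3  -33.6  117.8   24.4   25.7 -118.8]
[  -7.9   24.     4.9  117.3    9.5    9.  -106. ]
t 20.12 tcp [ 0.6056 -0.0201  0.2402] F [-0.3 -0.2 -0.8] gap 0.039 gf 14.99851759057492
[  25.4   10.4  -33.6  117.8   24.3   25.8 -118.7] [-0.00245757 -0.00060651 -0.00139401]
[  11.7   25.5  -19.6  116.    51.5   15.  -144.2]
```

View pics/w3.png

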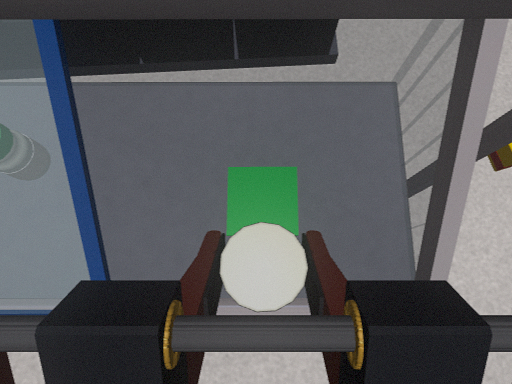

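The jar, its white cap at (264,266), is lined up with the mat at (263,200). I'll go in along the tool axis and lower it gently.

Run:
```python
from h import *
G=np.array([.6735+.0025,-.0222,.072+.0467+.0015])
line_to(G-.02*RC[:,2],RC,vel=.1);o=st()
line_to(G+[0,0,.004],RC,vel=.04);o=st()
print(np.round(o['joint_positions'],1),np.round(o['ee_rot']-RC,4).tolist())
b=np.array(o['force'])
for k in range(8):
    line_to(G+[0,0,.004-.0015*(k+1)],RC,vel=.03);o=st()
    if o['force'][2]-b[2]>2.5: break
```

```text
t 21.52 tcp [ 0.6661 -0.0217  0.1382] F [ 1.   0.3 -0.8] gap 0.0393 gf 14.998601032420993
t 22.09 tcp [ 0.676  -0.022   0.1239] F [-0.8 -0.  -1.4] gap 0.039 gf 14.998704115860164
[   9.4   24.8  -16.7  116.    46.6   14.4 -139.8] [[0.0003, 0.0002, -0.0004], [0.0002, -0.0, 0.0002], [-0.0004, -0.0, -0.0002]]
t 22.34 tcp [ 0.6759 -0.0222  0.1227] F [ 0.3 -0.4 -0.6] gap 0.0391 gf 14.998649850022048
t 22.59 tcp [ 0.6759 -0.0222  0.1211] F [ 0.3  0.6 -0.6] gap 0.0392 gf 14.998607318848372
t 22.84 tcp [ 0.6759 -0.0222  0.1195] F [ 0.1  0.6 -0.1] gap 0.039 gf 14.998535353224725
t 23.09 tcp [ 0.6763 -0.0222  0.1186] F [-1.4 -0.   2.6] gap 0.039 gf 14.999860126990825
```

Run:
```python
from h import *
open_jaws();o=st();p=np.array(o['tcp_pos'])
line_to(p-.15*RC[:,2],RC,vel=.12);st()
d=read_camera('wrist');cv2.imwrite('pics/w4.png',cv2.cvtColor(d['image'],cv2.COLOR_RGB2BGR))
goto([.50,.15,.36],RC)
F=np.array([.635,.0018,.1871])+CY*.2385
goto(F-.11*RC[:,2],RC);o=st();print(np.round(o['joint_positions'],1))
d=read_camera('wrist')
print([(np.round(r['position'],4),round(r['confidence'],2)) for r in landmark_of('wrist','guard_fin')],F)
```

```text
t 23.98 tcp [ 0.676  -0.0222  0.1182] F [-0.4 -0.6 -0.5] gap 0.088 gf 0.0
t 25.38 tcp [ 0.601  -0.0184  0.2476] F [ 1.   0.6 -0.1] gap 0.0878 gf 0.0
t 26.99 tcp [0.5924 0.2418 0.2802] F [ 0.4 -0.3  0.8] gap 0.0875 gf 0.0
[  -5.6   14.   -36.1  108.    41.2   44.9 -158.1]
[] [0.64735742 0.23997965 0.1871    ]
```

View pics/w4.png

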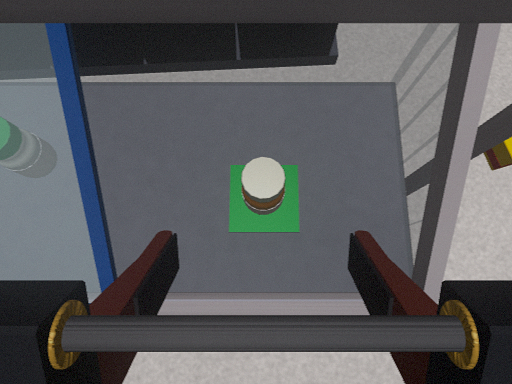

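The jar stands upright, centred on the mat: cap at (263,178), mat centre at (264,198). Next I'll pinch the fin and shut the door.

Run:
```python
from h import *
P0=np.array([.635,.0018,.1871]);F=P0+CY*.2385
line_to(F,RC,vel=.12);st()
grab(20);o=st()
y0=np.array(o['tcp_pos'])@CY; P=F+CY*(y0-F@CY)
line_to(P-CY*.251,RC,vel=.1);o=st()
for k in range(1,13):
    line_to(P-CY*(.251+.0015*k),RC,vel=.03);o=st()
    if o['force']@CY>8: break
print('travel',y0-np.array(o['tcp_pos'])@CY)
```

```text
t 28.16 tcp [0.6473 0.2402 0.1874] F [ 0.9  0.4 -1. ] gap 0.0877 gf 0.0
t 29.31 tcp [0.6473 0.2391 0.187 ] F [-2.6 -3.4  1.9] gap 0.0115 gf 19.998694360256195
t 31.98 tcp [ 0.6342 -0.0131  0.187 ] F [ 6.9  0.3 -7.3] gap 0.0119 gf 19.995661675930023
t 32.23 tcp [ 0.6341 -0.0145  0.187 ] F [ 8.5  0.2 -8.2] gap 0.0117 gf 19.99617576599121
t 32.48 tcp [ 0.634  -0.0159  0.187 ] F [ 8.3  0.9 -7.9] gap 0.0122 gf 19.996300041675568
t 32.73 tcp [ 0.634  -0.0174  0.187 ] F [ 7.6  0.4 -7.6] gap 0.012 gf 19.996512830257416
t 32.98 tcp [ 0.6339 -0.0189  0.187 ] F [ 8.1 -0.  -8.3] gap 0.0114 gf 19.99638855457306
t 33.23 tcp [ 0.6338 -0.0204  0.187 ] F [ 8.1  1.1 -8.1] gap 0.0118 gf 19.99628484249115
t 33.48 tcp [ 0.6338 -0.0206  0.187 ] F [ 8.   4.5 -8.5] gap 0.0118 gf 19.999922811985016
t 33.73 tcp [ 0.6338 -0.0207  0.187 ] F [ 7.5  6.8 -8.3] gap 0.0121 gf 20.00848799943924
t 33.98 tcp [ 0.6338 -0.0207  0.1871] F [  8.6   9.8 -10.1] gap 0.0121 gf 20.020499378442764
travel 0.2601070716896628
```

Run:
```python
from h import *
o=get_obs();p=np.array(o['tcp_pos']);line_to(p-CY*.001,RC,vel=.03);st()
open_jaws();o=st();p=np.array(o['tcp_pos'])
line_to(p-.13*RC[:,2],RC,vel=.12);st()
goto([.42,.25,.38],RC);st()
for c in ('top','side'):
    d=read_camera(c);cv2.imwrite(f'pics/{c}9.png',cv2.cvtColor(d['image'],cv2.COLOR_RGB2BGR))
    print([(np.round(r['position'],4),round(r['confidence'],2)) for r in landmark_of(c,'guard_fin')],[(np.round(r['position'],4),round(r['confidence'],2)) for r in landmark_of(c,'amber_center')])
```

```text
t 34.23 tcp [ 0.6338 -0.0206  0.187 ] F [ 6.7  6.7 -7.1] gap 0.0124 gf 20.00204622745514
t 35.45 tcp [ 0.6337 -0.0217  0.187 ] F [ 0.9 -0.8  0.3] gap 0.088 gf 0.0
t 36.68 tcp [ 0.5687 -0.0183  0.299 ] F [-0.8 -0.2 -0.7] gap 0.088 gf 0.0
t 37.89 tcp [0.4206 0.2488 0.3794] F [-1.   0.7  0.2] gap 0.0878 gf 0.0
[(array([ 0.632 , -0.0213,  0.1875]), 0.78), (array([ 0.5645, -0.3249,  0.0392]), 0.75)] [(array([ 0.4041, -0.4458,  0.0347]), 0.62), (array([ 0.5134, -0.4065,  0.0322]), 0.47)]
[(array([ 0.6343, -0.0225,  0.1879]), 0.77)] [(array([ 0.5158, -0.4058,  0.0345]), 0.83), (array([ 0.402 , -0.4471,  0.0382]), 0.72)]
```

View pics/top9.png

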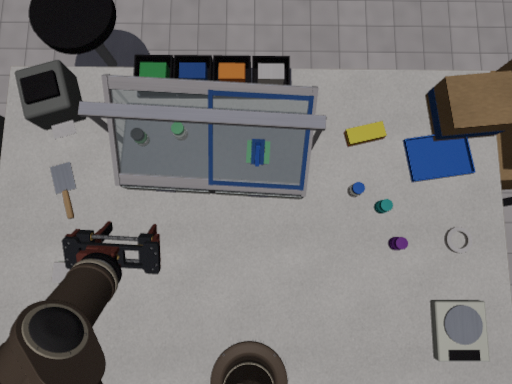

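Top view: the door is shut against the right side with its fin at (258,152). The other jars are in place, but the fin hides the amber jar, so I'll use a side crop to check it.

```bash
python3 -c "
import cv2;i=cv2.imread('pics/side9.png')[150:300,215:400];cv2.imwrite('pics/s9c.png',cv2.resize(i,None,fx=4,fy=4,interpolation=cv2.INTER_CUBIC))"
```

```text
(no output)
```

View pics/s9c.png

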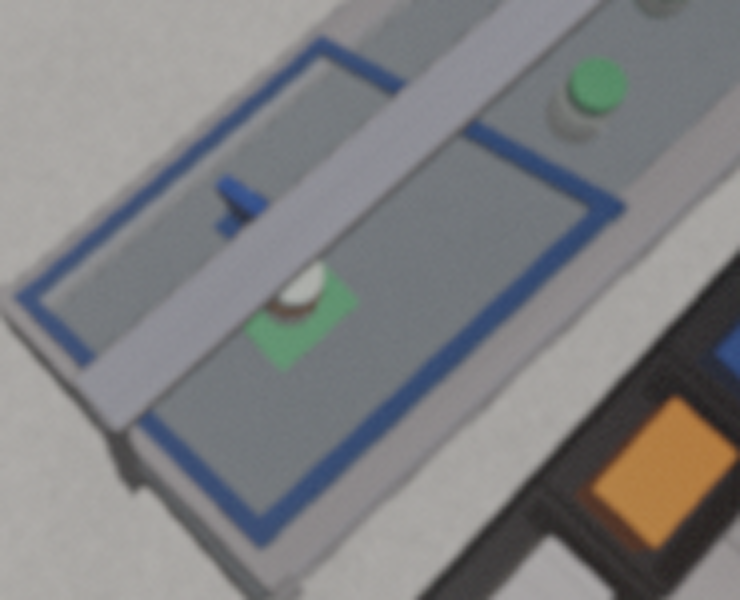

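The amber jar stands upright on the green mat at crop (297,290), behind the shut door.

```bash
python3 -c "
from workcell import *
print(close_job())"
```

```text
the job is handed in; nothing more can be done
None
```

The job is handed in: I slid the door wide open, set the amber jar upright in the middle of the green square, and slid the door back to its shut stop; the other three jars were left alone, and it took about 38 s of the 72 s allowed.

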